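# Restock the counter trays

### The arm

A 6-joint arm with a two-finger parallel gripper is mounted at the origin on the work surface. World frame = base frame: x ahead of the robot, y to its left, z up, the work surface at z = 0. Lengths are in mm, angles in rad, forces in N, time in s.
With the tool pointing down it reaches from about 275 to 750 mm from the base axis. Payload 10.2 kg.
Tool frame: the origin (TCP) lies at the centre of the arm's flange, where the gripper is bolted on; the fingertips stand 173 mm ahead of it and the grasp point (between the pads) lies 155 mm ahead of it; z points along the fingers, y is the line along which they close (so a half turn about z gives the same grasp; the last joint's range is limited). The gripper opens to 85 mm and grips with 20 to 120 N. Pads are 22 mm wide; open, the fingers measure 114 mm over their backs; the gripper's body (76 mm by 85 mm) begins 54 mm behind the grasp point. The pads swing forward as they close: fully open they stand 13 mm farther back than shut.
Start: joints at [1.084, 0.313, 1.498, -0, 1.331, -0.223], TCP at [136.908, 506.842, 404.694] pointing down, gripper open.
Joint ranges: [-2.94, 2.94], [-0.97, 2.17], [0.19, 2.56], [-1.23, 4.37], [0.02, 3.11], [-2.88, 2.88]. Speed limits (rad/s): [2.39, 2.39, 3.01, 3.14, 3.14, 3.14].

### API

Orientations are given as a unit quaternion [w, x, y, z].
In Python, from rig import status, capture, camera_info, ticket gives the robot as it stands.
- The arm moves only by the shell command python3 -m crank 'ROWS' [FORCE]. ROWS is JSON, a list of rows, each a list of 7 numbers: the shift along the tool's x, y, z as a fraction of full scale, then the turn, a rotation vector about the tool's x, y, z as a fraction of full scale, then the closure, from 0 (fully open) to 1 (shut). A call has 1 to 12 rows; each row is the pose to reach, as a shift and turn from the pose commanded when the call began, along the tool's axes at that moment; what a row does not reach only later rows make up. Full scale, the value 1, is 0.1 m for a shift and 45 degrees for a turn. A row lasts 1/10 s, in which the tool goes at most 50 mm and 8.59 degrees, less where a joint would pass 70% of its speed; a pose out of reach is approached as far as the arm can. A call with a number of a shift or a turn outside -1 to 1 is refused whole. A call with a gripper value outside its range is refused whole. The fingers move at their own pace and stop on an object; FORCE is the grip in N (left out, the last holds). Time passes only in rows, so rows that repeat a pose let the fingers close. It gives the time, the measured TCP pose, the force, the opening and the grip force at its end, in the units of the state.
- status.sense(): the state, without advancing time (a new reading comes with each control period).
- capture(name): name is "side" or "top"; returns (picture, depth): 384x512x3 uint8, red, green, blue; 384x512 float32, mm along the optical axis (not along the pixel's ray), 0 where there is no reading.
- camera_info(name): a dict with "K" (3x3 intrinsics, pixels), "D" ([k1, k2, p1, p2, k3] as OpenCV has them; the pictures are not rectified), "camera_from_world" (4x4, takes a point from world to camera coordinates). Camera axes: x right, y up, looking along -z (the intrinsics and any distortion apply to the point x, -y, -z); pixel columns grow to the right and rows downward; lengths in mm; the calibration is good to about 2 mm. A picture is of the moment at which its call begins. camera_info takes no time and is no camera call.
- ticket.finish_job(): hands the job in; it is judged then, once.
The state is a dict: "time_s": time; "joints": joint angles; "dq": joint speeds; "tau": joint torques, N m; "eef_pos": TCP position; "ee_rot": TCP orientation; "force": force on the tool from outside, world axes, zero at the start; "wrist_torque": the same for the moment, N m; "grip_width": opening from 0.0 (shut) to 1.0 (fully open); "grip_force": force on a finger pad.
Only numpy, scipy, OpenCV 4.12 (cv2) and the standard library are available. Lean on these libraries where they do the work, as an engineer would, in place of code of your own. Each camera call takes 0.05 s, during which the arm holds its last target. There are 200 camera calls.

### The job

Put the four loose items on the table away for the counter: the two cans, the jam jar and the juice bottle each go into the wooden tray that already holds one of their kind. Set each one down gently, not dropped, so that it stands upright on the tray floor, and leave the ones already in the trays standing where they belong.

Things in the scene. Friction and masses are not known exactly. Their poses are not given: they have to be found in the camera images.
- can_a: drinks can, plain aluminium, 53 mm across and 90 mm tall, about 0.17 kg, standing on the table. Straight-sided between 6 and 82 mm up. Origin: centre of its underside, z up. One of two alike (the other is can_b)
- can_b: drinks can, plain aluminium, 53 mm across and 90 mm tall, about 0.17 kg, standing on the table. Straight-sided between 6 and 82 mm up. Origin: centre of its underside, z up. One of two alike
- jar: squat jam jar, amber glass with a paper band and brass lid, 60 mm across up to 53 mm, lid 58 mm across from 57 to 72 mm (top), about 0.20 kg. Origin: centre of its underside, z up. Stands on the table
- bottle: small juice bottle, amber glass with a paper band, narrow neck and brass cap, 46 mm across up to 80 mm, then narrowing to a 24 mm neck; cap 27 mm across, top at 112 mm, about 0.16 kg. Origin: centre of its underside, z up. Stands on the table
- can_tray: the can tray: low open wooden tray with one example can already standing in it near its far end. Fixed. Outside 220 (x) x 100 (y) x 24 (z) mm, walls and floor 6 mm thick. Origin: centre of its underside (table height); x along its length towards the end with the example, y across, z up. The three trays are alike; only the example in each tells which is which
- jar_tray: the jar tray: low open wooden tray with one example jar already standing in it near its far end. Fixed. Outside 220 (x) x 100 (y) x 24 (z) mm, walls and floor 6 mm thick. Origin: centre of its underside (table height); x along its length towards the end with the example, y across, z up. The three trays are alike; only the example in each tells which is which
- bottle_tray: the bottle tray: low open wooden tray with one example bottle already standing in it near its far end. Fixed. Outside 220 (x) x 100 (y) x 24 (z) mm, walls and floor 6 mm thick. Origin: centre of its underside (table height); x along its length towards the end with the example, y across, z up. The three trays are alike; only the example in each tells which is which
- shown_can: the example can already in its tray, same size and look as the loose one; stands on the tray floor (6 mm up) 68 mm from the tray's centre along the tray's +x, on its middle line. Loose: it falls over if hit. Origin: centre of its underside
- shown_jar: the example jar already in its tray, same size and look as the loose one; stands on the tray floor (6 mm up) 68 mm from the tray's centre along the tray's +x, on its middle line. Loose: it falls over if hit. Origin: centre of its underside
- shown_bottle: the example bottle already in its tray, same size and look as the loose one; stands on the tray floor (6 mm up) 68 mm from the tray's centre along the tray's +x, on its middle line. Loose: it falls over if hit. Origin: centre of its underside
Things that resemble listed ones, but are neither listed nor needed, are in the scene too. Leave any red or turquoise look-alike of the jar alone. What is shaped like the shown_bottle but green is not meant.

How it is judged:
By the outcome, as a careful person would: the job done as asked, in the order asked, and still so for the second after the job is handed in, with the robot touching nothing.
It also fails if it takes over 112 s, if anything falls off the work surface, if the arm or the gripper's body presses on something with over 40 N, if the wrist force passes 120 N, or if a joint passes its speed limit or range.

## Working session

There is one attempt and no reset: what is moved stays moved. The work goes in short steps, Python scripts to look and compute and a shell command to move; the robot and the scene stay as the last step left them, time stands still between calls to the robot, and variables do not carry over. Pictures are saved under pics/ and viewed, at most 14 in all, crops included, and the job is handed in when it is done.

```bash
mkdir -p pics; python3 - <<'E'
from rig import status,capture,camera_info
import cv2,numpy as np
for n in("top","side"):
    p,d=capture(n); cv2.imwrite(f"pics/{n}0.png",p[:,:,::-1]); np.save(f"{n}0.npy",d)
    i=camera_info(n); print(n,i)
print(status.sense())
E
```

```text
top {'K': array([[447.80604873,   0.        , 253.8173713 ],
       [  0.        , 447.80604873, 188.81507325],
       [  0.        ,   0.        ,   1.        ]]), 'D': array([-0.07596381,  0.        ,  0.        ,  0.        ,  0.        ]), 'camera_from_world': array([[-6.98921183e-03, -9.99876120e-01, -1.41030301e-02,
        -2.66008919e+01],
       [ 9.92499747e-01, -8.65758320e-03,  1.21939733e-01,
        -5.26145263e+02],
       [-1.22046725e-01, -1.31449912e-02,  9.92437306e-01,
        -1.12182125e+03],
       [ 0.00000000e+00,  0.00000000e+00,  0.00000000e+00,
         1.00000000e+00]])}
side {'K': array([[362.55202426,   0.        , 255.13495736],
       [  0.        , 362.55202426, 190.201493  ],
       [  0.        ,   0.        ,   1.        ]]), 'D': array([-0.06241155,  0.        ,  0.        ,  0.        ,  0.        ]), 'camera_from_world': array([[ 9.60229937e-01, -2.78902908e-01,  1.31010085e-02,
        -4.94710382e+02],
       [ 1.42034681e-01,  5.28328947e-01,  8.37075070e-01,
        -1.00604253e+02],
       [-2.40384314e-01, -8.01923744e-01,  5.46931157e-01,
        -9.19305858e+02],
       [ 0.00000000e+00,  0.00000000e+00,  0.00000000e+00,
         1.00000000e+00]])}
{'time_s': 0.1, 'joints': array([ 1.08359725e+00,  3.13400195e-01,  1.49838898e+00,  2.38498329e-05,
        1.33100889e+00, -2.23416651e-01]), 'dq': array([ 0.00203801, -0.00281357, -0.00178534, -0.00063202,  0.0028234 ,
       -0.00223596]), 'tau': array([ 4.31004315e-03, -4.12896824e+01, -2.60138941e+01, -8.43351245e-05,
        3.05855210e-03, -1.21796145e-05]), 'eef_pos': array([136.88533257, 506.80107269, 404.17854261]), 'ee_rot': array([-2.20527688e-04,  1.31511956e-01,  9.91314401e-01, -5.61032361e-04]), 'force': array([ 0.25686216, -0.36838952,  1.92725427]), 'wrist_torque': array([ 0.02235181, -0.01551208,  0.00017443]), 'grip_force': 0.0, 'grip_width': 1.002842608921851}
```

View pics/top0.png

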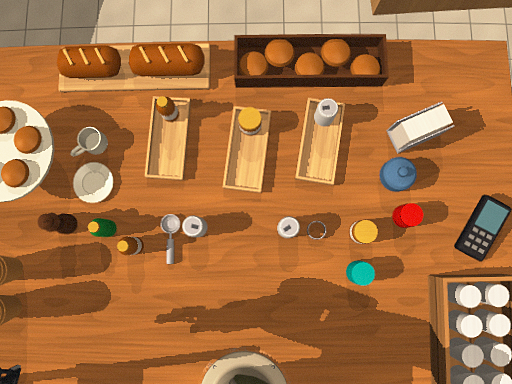

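View pics/side0.png

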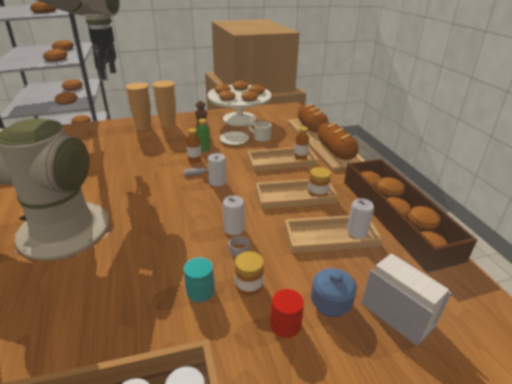

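The top view shows cans at (194,226) and (287,227), a jar at (364,231) and the amber bottle at (128,245). The green bottle at (102,228) and the red and turquoise jars at (408,215) and (361,272) stay put. The trays from left to right are bottle (167,138), jar (247,150) and can (321,140). A scoop touches the left can's surroundings, and a ring lies next to the right can.

```bash
cat > h.py <<'E'
import cv2,numpy as np
from rig import camera_info,capture,status
def world(n,d):
    i=camera_info(n); h,w=d.shape
    u,v=np.meshgrid(np.arange(w),np.arange(h))
    q=cv2.undistortPoints(np.stack([u,v],-1).reshape(-1,1,2).astype(np.float32),i["K"],i["D"]).reshape(h,w,2)
    P=np.stack([q[...,0]*d,-q[...,1]*d,-d],-1)
    T=np.linalg.inv(i["camera_from_world"]); return P@T[:3,:3].T+T[:3,3]
def top(W,u,v,r=16,zmin=None,dz=6):
    S=W[max(v-r,0):v+r,max(u-r,0):u+r].reshape(-1,3)
    zt=np.percentile(S[:,2],98) if zmin is None else zmin+dz
    s=S[abs(S[:,2]-zt)<dz]
    c,rad=cv2.minEnclosingCircle(s[:,:2].astype(np.float32)); return np.round([*c,rad,*np.median(s,0),len(s)],1)
E
python3 - <<'E'
from h import *
W=world("top",np.load("top0.npy"))
for n,u,v in [("canL",194,225),("canR",288,226),("jar",364,230),("bottle",124,243),("green",97,228),("scoop",171,224),("ring",317,229),("scooph",170,250),("red",408,214),("turq",361,271),("s_bot",163,101),("s_jar",250,117),("s_can",327,106),("mug",90,140),("saucer",93,182),("brown",50,222),("blue",398,172)]: print(n,top(W,u,v,12))
print("table z",np.median(W[290:300,200:300,2]))
for n,(a,b,c,d) in dict(bot=(90,185,140,193),jar=(100,195,218,275),can=(92,190,292,350)).items():
    S=W[a:b,c:d].reshape(-1,3); s=S[(S[:,2]>18)&(S[:,2]<29)]
    r=cv2.minAreaRect(s[:,:2].astype(np.float32)); print(n,r,cv2.boxPoints(r).round(0).tolist(),np.median(s[:,2]))
W=world("side",np.load("side0.npy"))
for n,u,v in [("canL",217,159),("canR",234,202),("jar",249,262),("bottle",194,134)]: print("side",n,top(W,u,v,10))
E
```

```text
canL [430.9 120.2  23.9 431.3 119.5  90.9 255. ]
canR [ 426.7 -114.5   24.3  427.3 -115.5   91.2  277. ]
jar [ 414.  -306.1   29.   414.1 -304.4   72.8  334. ]
bottle [382.4 284.2  13.8 381.2 283.8 111.8 102. ]
green [427.5 356.5  13.9 426.9 356.7 111.8  93. ]
scoop [437.2 188.2  28.2 440.4 190.9  13.7  83. ]
ring [ 420.7 -190.1   23.7  421.5 -187.2   22.4   47. ]
scooph [371.6 189.3  29.9 370.4 186.9  19.1 130. ]
red [ 454.  -421.4   29.1  454.7 -419.5   73.5  299. ]
turq [ 310.6 -295.6   28.5  313.9 -294.1   72.7  325. ]
s_bot [735.2 193.1  14.  734.9 193.1 118.4  97. ]
s_jar [702.7 -20.6  28.7 701.9 -20.5  79.2 303. ]
s_can [ 719.4 -216.8   24.7  719.7 -217.3   97.4  270. ]
mug [657.4 399.5  34.  657.4 397.1  55.1  97. ]
saucer [550.8 400.3  44.8 559.3 408.8   9.  209. ]
brown [439.9 467.7  15.7 438.9 467.4 139.   74. ]
blue [ 560.7 -400.    12.3  559.8 -399.4   89.1   61. ]
table z 0.04267713440890475
bot ((668.8140869140625, 198.3880615234375), (102.68050384521484, 220.55999755859375), 85.44549560546875) [[555.0, 156.0], [775.0, 138.0], [783.0, 241.0], [563.0, 258.0]] 23.766428806891554
jar ((634.873291015625, -11.38214111328125), (100.30297088623047, 219.08282470703125), 82.33988189697266) [[520.0, -46.0], [737.0, -76.0], [750.0, 24.0], [533.0, 53.0]] 24.326887175595402
can ((654.7417602539062, -205.8790283203125), (101.22172546386719, 220.10511779785156), 79.73426818847656) [[537.0, -236.0], [754.0, -275.0], [772.0, -176.0], [555.0, -136.0]] 24.251820286895963
side canL [430.5 115.6  24.6 428.4 113.9  89.5 113. ]
side canR [ 424.6 -116.8   25.2  424.4 -119.5   89.4  195. ]
side jar [ 412.3 -304.9   29.2  411.6 -307.    71.   366. ]
side bottle [381.7 282.4  13.3 380.5 278.9 111.2  31. ]
```

```bash
cat >> h.py <<'E'
from scipy.spatial.transform import Rotation as R
def go(x,y,z,phi=None):
    s=status.sense(); p=s["eef_pos"]; r=R.from_quat(np.roll(s["ee_rot"],-1)); m=r.as_matrix()
    f=np.degrees(np.arctan2(m[1,1],m[0,1])); d=m.T@(np.array([x,y,z])-p)/100
    print("t",round(s["time_s"],2),"pos",p.round(1),"phi",f.round(1),"tilt",m[2,2].round(4),"shift",d.round(3),"turn",None if phi is None else round(-(phi-f)/45,3),"w",s["grip_width"].round(3),"gf",round(s["grip_force"],1),"F",s["force"].round(1))
trays=dict(bot=(668.8,198.4,-4.6),jar=(634.9,-11.4,-7.7),can=(654.7,-205.9,-10.3))
def slot(n,u):
    x,y,a=trays[n]; a=np.radians(a); return x+u*np.cos(a),y+u*np.sin(a)
E
python3 -m crank '[[0,0,0,0,0,-0.107,0],[0,0,0,0,0,-0.107,0],[0,0,0,0,0,-0.107,0]]' 40
python3 -c "
from h import *
go(431,119,320,79.7);print(slot('can',2),slot('can',-64),slot('jar',-38),slot('bot',-35))"
```

```text
time_s: 0.4
eef_pos: [136.9, 506.8, 404.5]
ee_rot: [-0.0, 0.091, 0.996, -0.0]
force: [-0.6, -0.1, -0.3]
grip_width: 1.002
grip_force: 0.0Traceback (most recent call last):
  File "<string>", line 3, in <module>
    go(431,119,320,79.7);print(slot('can',2),slot('can',-64),slot('jar',-38),slot('bot',-35))
    ~~^^^^^^^^^^^^^^^^^^
  File "h.py", line 18, in go
    print("t",round(s["time_s"],2),"pos",p.round(1),"phi",f.round(1),"tilt",m[2,2].round(4),"shift",d.round(3),"turn",None if phi is None else round(-(phi-f)/45,3),"w",s["grip_width"].round(3),"gf",round(s["grip_force"],1),"F",s["force"].round(1))
                                                                                                                                                                        ^^^^^^^^^^^^^^^^^^^^^
AttributeError: 'float' object has no attribute 'round'
```

```bash
sed -i 's/s\["grip_width"\].round(3)/round(s["grip_width"],3)/' h.py
python3 -c "
from h import *
go(431,119,320,79.7);print(slot('can',2),slot('can',-64),slot('jar',-38),slot('bot',-35))"
```

```text
t 0.4 pos [136.9 506.8 404.5] phi 79.6 tilt -1.0 shift [-3.594 -3.282  0.846] turn -0.003 w 1.002 gf 0.0 F [-0.6 -0.1 -0.3]
(np.float64(656.6677700758671), np.float64(-206.2576044302327)) (np.float64(591.7313575722534), np.float64(-194.45665823255362)) (np.float64(597.2426384108362), np.float64(-6.308524954104903)) (np.float64(633.9127392540313), np.float64(201.20696235151007))
```

```bash
C="python3 -m crank"
$C '[[-0.3,-0.27,0,0,0,0,0],[-0.6,-0.55,0,0,0,0,0],[-0.9,-0.82,0,0,0,0,0]]' >/dev/null
$C '[[-0.3,-0.27,0,0,0,0,0],[-0.6,-0.55,0,0,0,0,0],[-0.9,-0.82,0,0,0,0,0]]' >/dev/null
$C '[[-0.3,-0.27,0.2,0,0,0,0],[-0.6,-0.55,0.3,0,0,0,0],[-0.9,-0.82,0.4,0,0,0,0]]' >/dev/null
$C '[[-0.3,-0.27,0.2,0,0,0,0],[-0.6,-0.55,0.3,0,0,0,0],[-0.9,-0.82,0.44,0,0,0,0],[-0.9,-0.82,0.44,0,0,0,0],[-0.9,-0.82,0.44,0,0,0,0]]'
python3 -c "
from h import *
go(431,119,205,79.7)"
```

```text
time_s: 1.8
eef_pos: [432.6, 119.4, 320.4]
ee_rot: [-0.001, 0.091, 0.996, 0.0]
force: [-0.4, 1.2, -0.5]
grip_width: 1.001
grip_force: 0.0
t 1.8 pos [432.6 119.4 320.4] phi 79.5 tilt -1.0 shift [ 0.013 -0.007  1.154] turn -0.004 w 1.001 gf 0.0 F [-0.4  1.2 -0.5]
```

```bash
C="python3 -m crank"
$C '[[0.015,0,0.2,0,0,0,0],[0.015,0,0.4,0,0,0,0],[0.015,0,0.6,0,0,0,0],[0.015,0,0.8,0,0,0,0],[0.015,0,1,0,0,0,0]]' >/dev/null
$C '[[0,0,0.08,0,0,0,0],[0,0,0.15,0,0,0,0],[0,0,0.15,0,0,0,0],[0,0,0.15,0,0,0,0.3],[0,0,0.15,0,0,0,0.6],[0,0,0.15,0,0,0,1],[0,0,0.15,0,0,0,1],[0,0,0.15,0,0,0,1],[0,0,0.15,0,0,0,1],[0,0,0.15,0,0,0,1]]' 40
python3 - <<'E'
from h import *
go(431,119,205,79.7)
p,d=capture("side"); cv2.imwrite("pics/s1.png",cv2.resize(p[60:260,130:380],None,fx=3,fy=3)[:,:,::-1])
E
```

```text
time_s: 3.3
eef_pos: [431.2, 120.0, 206.5]
ee_rot: [0.001, 0.09, 0.996, 0.0]
force: [-2.0, -1.6, 6.5]
grip_width: 0.609
grip_force: 41.1
t 3.3 pos [431.2 120.  206.5] phi 79.7 tilt -1.0 shift [ 0.    -0.01   0.015] turn -0.0 w 0.609 gf 41.1 F [-2.  -1.6  6.5]
```

View pics/s1.png

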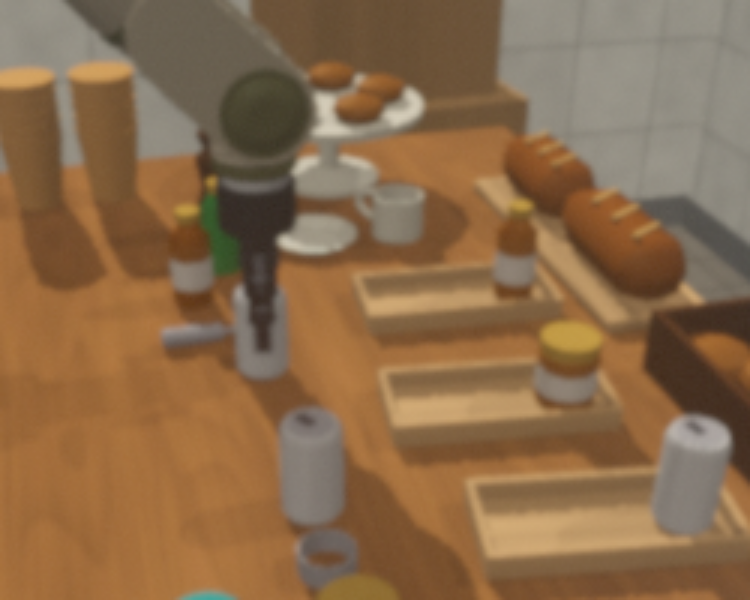

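The side view shows the fingers closed squarely around the left can, at about (260,330) in the crop. Its neighbours have not moved.

```bash
C="python3 -m crank"
$C '[[0,0,-0.1,0,0,0,1],[0,0,-0.25,0,0,0,1],[0,0,-0.45,0,0,0,1],[0,0,-0.65,0,0,0,1],[0,0,-0.8,0,0,0,1],[0,0,-0.9,0,0,0,1],[0,0,-0.9,0,0,0,1]]'
$C '[[-0.1,-0.1,0,0,0,0,1],[-0.3,-0.3,0,0,0,0,1],[-0.5,-0.5,0,0,0,0,1],[-0.7,-0.7,0,0,0,0,1],[-0.93,-0.93,0,0,0,0,1]]' >/dev/null
$C '[[-0.23,-0.23,0,0,0,0,1],[-0.46,-0.46,0,0,0,0,1],[-0.7,-0.7,0,0,0,0,1],[-0.93,-0.93,0,0,0,0,1]]' >/dev/null
$C '[[-0.23,-0.23,0,0,0,0,1],[-0.46,-0.46,0,0,0,0,1],[-0.7,-0.7,0,0,0,0,1],[-0.85,-0.85,0,0,0,0,1],[-0.93,-0.94,0,0,0,0,1],[-0.93,-0.94,0,0,0,0,1],[-0.93,-0.94,0,0,0,0,1]]' >/dev/null
python3 -c "
from h import *
go(656.7,-206.3,212.5,79.7)"
```

```text
time_s: 4.05
eef_pos: [431.1, 120.1, 297.0]
ee_rot: [0.001, 0.09, 0.996, 0.0]
force: [0.6, -0.4, -1.5]
grip_width: 0.615
grip_force: 42.3
t 5.65 pos [ 655.1 -205.7  294.4] phi 79.7 tilt -1.0 shift [-0.018 -0.004  0.819] turn -0.0 w 0.608 gf 42.3 F [ 0.8  0.1 -2.5]
```

```bash
C="python3 -m crank"
$C '[[-0.02,0,0.15,0,0,0,1],[-0.02,0,0.35,0,0,0,1],[-0.02,0,0.55,0,0,0,1],[-0.02,0,0.7,0,0,0,1],[-0.02,0,0.77,0,0,0,1],[-0.02,0,0.77,0,0,0,1],[-0.02,0,0.77,0,0,0,1]]'
$C '[[0,0,0.01,0,0,0,1],[0,0,0.02,0,0,0,1],[0,0,0.03,0,0,0,1],[0,0,0.04,0,0,0,1],[0,0,0.04,0,0,0,1],[0,0,0.04,0,0,0,1]]'
```

```text
time_s: 6.35
eef_pos: [657.6, -205.7, 219.5]
ee_rot: [0.001, 0.09, 0.996, -0.0]
force: [-0.6, -0.3, -1.8]
grip_width: 0.609
grip_force: 42.3
time_s: 6.95
eef_pos: [657.4, -205.7, 214.7]
ee_rot: [-0.0, 0.09, 0.996, 0.0]
force: [0.1, -1.4, -2.6]
grip_width: 0.614
grip_force: 42.3
```

```bash
C="python3 -m crank"
for i in 1; do $C '[[0,0,0.01,0,0,0,1],[0,0,0.015,0,0,0,1],[0,0,0.015,0,0,0,1],[0,0,0.015,0,0,0,1]]'; done
$C '[[0,0,0.005,0,0,0,1],[0,0,0.01,0,0,0,1],[0,0,0.01,0,0,0,1],[0,0,0.01,0,0,0,1]]'
```

```text
time_s: 7.35
eef_pos: [657.4, -205.7, 213.2]
ee_rot: [-0.0, 0.09, 0.996, 0.0]
force: [-0.1, 0.1, -1.5]
grip_width: 0.606
grip_force: 42.3
time_s: 7.75
eef_pos: [657.4, -205.7, 212.6]
ee_rot: [0.0, 0.09, 0.996, -0.0]
force: [-1.7, 0.9, 3.2]
grip_width: 0.612
grip_force: 42.5
```

```bash
C="python3 -m crank"
$C '[[0,0,0,0,0,0,0.35],[0,0,0,0,0,0,0.3],[0,0,0,0,0,0,0.2],[0,0,0,0,0,0,0.1],[0,0,0,0,0,0,0],[0,0,0,0,0,0,0],[0,0,0,0,0,0,0]]'
$C '[[0,0,-0.1,0,0,0,0],[0,0,-0.3,0,0,0,0],[0,0,-0.6,0,0,0,0],[0,0,-1,0,0,0,0]]'
python3 - <<'E'
from h import *
p,d=capture("side"); cv2.imwrite("pics/s2.png",cv2.resize(p[110:310,180:430],None,fx=2,fy=2)[:,:,::-1])
W=world("side",d); print(top(W,234,202,10))
go(426,-115.3,315,79.7)
E
```

```text
time_s: 8.45
eef_pos: [657.4, -205.7, 212.2]
ee_rot: [0.0, 0.09, 0.996, -0.0]
force: [-0.4, -0.0, -0.7]
grip_width: 1.0
grip_force: 0.0
time_s: 8.85
eef_pos: [657.1, -205.6, 312.7]
ee_rot: [-0.001, 0.09, 0.996, 0.0]
force: [0.6, 0.6, -0.5]
grip_width: 0.997
grip_force: 0.0
[ 425.1 -117.8   24.8  424.6 -119.6   89.7  195. ]
t 8.9 pos [ 657.8 -205.8  321.7] phi 79.7 tilt -0.9999 shift [2.443 0.477 0.041] turn 0.0 w 1.0 gf 0.0 F [ 1.4 -0.9  6.2]
```

View pics/s2.png

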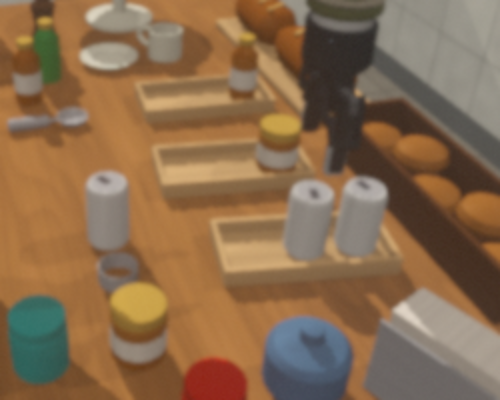

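The first can stands in the can tray at crop (310,220), beside the example can at (362,215). Next is the right can.

```bash
C="python3 -m crank"
$C '[[0.2,0.04,0,0,0,0,0],[0.5,0.1,0,0,0,0,0],[0.9,0.18,0,0,0,0,0]]' >/dev/null
$C '[[0.4,0.08,0,0,0,0,0],[0.9,0.18,0,0,0,0,0]]' >/dev/null
$C '[[0.3,0.06,0,0,0,0,0],[0.55,0.1,0,0,0,0,0],[0.64,0.115,0,0,0,0,0],[0.64,0.115,0,0,0,0,0],[0.64,0.115,0,0,0,0,0]]' >/dev/null
python3 -c "
from h import *
go(426,-115.5,206,79.7)"
```

```text
t 9.9 pos [ 427.5 -116.1  312.6] phi 79.7 tilt -1.0 shift [0.018 0.004 1.066] turn -0.0 w 0.998 gf 0.0 F [-0.4 -1.5 -0.4]
```

```bash
C="python3 -m crank"
$C '[[0.015,0,0.2,0,0,0,0],[0.015,0,0.4,0,0,0,0],[0.015,0,0.6,0,0,0,0],[0.015,0,0.8,0,0,0,0],[0.015,0,0.98,0,0,0,0]]' >/dev/null
$C '[[0,0,0.06,0,0,0,0],[0,0,0.08,0,0,0,0],[0,0,0.08,0,0,0,0],[0,0,0.08,0,0,0,0.3],[0,0,0.08,0,0,0,0.6],[0,0,0.08,0,0,0,1],[0,0,0.08,0,0,0,1],[0,0,0.08,0,0,0,1],[0,0,0.08,0,0,0,1],[0,0,0.08,0,0,0,1]]' 40
$C '[[0,0,-0.1,0,0,0,1],[0,0,-0.25,0,0,0,1],[0,0,-0.45,0,0,0,1],[0,0,-0.65,0,0,0,1],[0,0,-0.8,0,0,0,1],[0,0,-0.9,0,0,0,1],[0,0,-0.9,0,0,0,1]]'
python3 -c "
from h import *
go(591.7,-194.5,213,79.7)"
```

```text
time_s: 11.4
eef_pos: [425.5, -115.5, 207.0]
ee_rot: [0.001, 0.09, 0.996, -0.0]
force: [-0.2, 0.4, 5.7]
grip_width: 0.612
grip_force: 41.1
time_s: 12.1
eef_pos: [425.4, -115.5, 297.5]
ee_rot: [0.001, 0.09, 0.996, -0.001]
force: [0.5, 0.1, -2.4]
grip_width: 0.613
grip_force: 42.2
t 12.1 pos [ 425.4 -115.5  297.5] phi 79.7 tilt -1.0 shift [-1.776 -0.479  0.849] turn 0.0 w 0.613 gf 42.2 F [ 0.5  0.1 -2.4]
```

```bash
C="python3 -m crank"
$C '[[-0.1,-0.03,0,0,0,0,1],[-0.3,-0.08,0,0,0,0,1],[-0.5,-0.14,0,0,0,0,1],[-0.7,-0.19,0,0,0,0,1],[-0.9,-0.24,0,0,0,0,1]]' >/dev/null
$C '[[-0.2,-0.06,0,0,0,0,1],[-0.4,-0.12,0,0,0,0,1],[-0.6,-0.17,0,0,0,0,1],[-0.78,-0.21,0,0,0,0,1],[-0.88,-0.235,0,0,0,0,1],[-0.88,-0.235,0,0,0,0,1],[-0.88,-0.235,0,0,0,0,1]]' >/dev/null
$C '[[0,0,0.15,0,0,0,1],[0,0,0.35,0,0,0,1],[0,0,0.55,0,0,0,1],[0,0,0.7,0,0,0,1],[0,0,0.78,0,0,0,1],[0,0,0.78,0,0,0,1],[0,0,0.78,0,0,0,1],[0,0,0.78,0,0,0,1]]'
python3 -c "
from h import *
go(591.7,-194.5,213,79.7)"
```

```text
time_s: 14.1
eef_pos: [592.1, -194.1, 219.2]
ee_rot: [0.001, 0.09, 0.996, -0.0]
force: [-0.3, 0.4, -2.4]
grip_width: 0.613
grip_force: 42.2
t 14.1 pos [ 592.1 -194.1  219.2] phi 79.7 tilt -1.0 shift [ 0.003 -0.005  0.062] turn 0.0 w 0.613 gf 42.2 F [-0.3  0.4 -2.4]
```

```bash
C="python3 -m crank"
$C '[[0,0,0.01,0,0,0,1],[0,0,0.02,0,0,0,1],[0,0,0.03,0,0,0,1],[0,0,0.04,0,0,0,1],[0,0,0.05,0,0,0,1],[0,0,0.055,0,0,0,1],[0,0,0.06,0,0,0,1],[0,0,0.06,0,0,0,1],[0,0,0.06,0,0,0,1]]'
```

```text
time_s: 15.0
eef_pos: [592.0, -194.0, 213.0]
ee_rot: [0.0, 0.09, 0.996, -0.0]
force: [-2.7, 1.1, 6.6]
grip_width: 0.614
grip_force: 42.7
```

```bash
C="python3 -m crank"
$C '[[0,0,0,0,0,0,0.35],[0,0,0,0,0,0,0.3],[0,0,0,0,0,0,0.2],[0,0,0,0,0,0,0.1],[0,0,0,0,0,0,0],[0,0,0,0,0,0,0],[0,0,0,0,0,0,0]]' >/dev/null
$C '[[0,0,-0.1,0,0,0,0],[0,0,-0.3,0,0,0,0],[0,0,-0.6,0,0,0,0],[0,0,-1,0,0,0,0],[0,0,-1,0,0,0,0]]'
$C '[[0.5,-0.3,0,0,0,0.18,0],[0.9,-0.6,0,0,0,0.36,0],[0.9,-0.6,0,0,0,0.54,0],[0.9,-0.6,0,0,0,0.72,0],[0.9,-0.6,0,0,0,0.9,0],[0.9,-0.6,0,0,0,0.97,0],[0.9,-0.6,0,0,0,0.97,0]]' >/dev/null
$C '[[0,0,0,0,0,0.18,0],[0,0,0,0,0,0.36,0],[0,0,0,0,0,0.54,0],[0,0,0,0,0,0.72,0],[0,0,0,0,0,0.9,0],[0,0,0,0,0,0.98,0],[0,0,0,0,0,0.98,0],[0,0,0,0,0,0.98,0]]' >/dev/null
python3 - <<'E'
from h import *
p,d=capture("side"); cv2.imwrite("pics/s3.png",p[:,:,::-1])
W=world("side",d); print(top(W,249,262,12))
go(413.3,-305.6,286,-7.7)
E
```

```text
time_s: 16.2
eef_pos: [592.5, -194.2, 318.7]
ee_rot: [0.005, 0.09, 0.996, -0.002]
force: [0.1, -0.3, 0.8]
grip_width: 0.998
grip_force: 0.0
[ 412.2 -305.8   29.1  411.5 -307.4   71.1  429. ]
t 17.75 pos [ 492.6 -236.9  312.3] phi -7.9 tilt -1.0 shift [-0.79  -0.691  0.263] turn -0.005 w 1.002 gf 0.0 F [ 0.1 -0.8 -0.6]
```

View pics/s3.png

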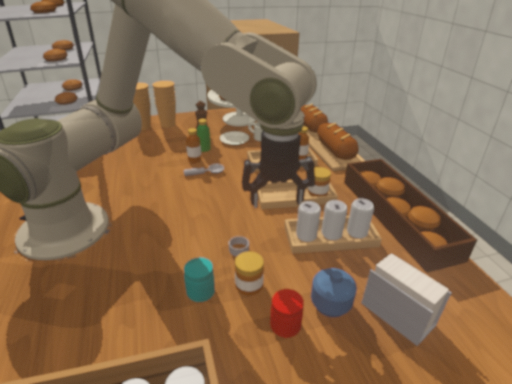

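All three cans stand in the can tray at (308,220), (335,218) and (360,215), and the jar at (249,272) has not moved. Next is the jar.

```bash
C="python3 -m crank"
$C '[[-0.25,-0.22,0,0,0,0,0],[-0.55,-0.48,0.1,0,0,0,0],[-0.7,-0.62,0.2,0,0,0,0],[-0.78,-0.69,0.26,0,0,0,0],[-0.78,-0.69,0.26,0,0,0,0],[-0.78,-0.69,0.26,0,0,0,0]]' >/dev/null
python3 -c "
from h import *
go(413.3,-305.6,186,-7.7)"
```

```text
t 18.35 pos [ 413.9 -304.2  286.5] phi -8.0 tilt -1.0 shift [-0.015 -0.005  1.005] turn -0.007 w 0.997 gf 0.0 F [0.3 0.1 0.6]
```

```bash
C="python3 -m crank"
$C '[[-0.015,-0.005,0.2,0,0,0,0],[-0.015,-0.005,0.4,0,0,0,0],[-0.015,-0.005,0.6,0,0,0,0],[-0.015,-0.005,0.8,0,0,0,0],[-0.015,-0.005,0.93,0,0,0,0],[-0.015,-0.005,1,0,0,0,0],[-0.015,-0.005,1,0,0,0,0]]'
$C '[[0,0,0,0,0,0,0.2],[0,0,0,0,0,0,0.4],[0,0,0,0,0,0,1],[0,0,0,0,0,0,1],[0,0,0,0,0,0,1],[0,0,0,0,0,0,1],[0,0,0,0,0,0,1]]' 40
python3 - <<'E'
from h import *
p,d=capture("side"); cv2.imwrite("pics/s4.png",cv2.resize(p[180:340,150:350],None,fx=3,fy=3)[:,:,::-1])
go(*slot('jar',-38),275,-7.7)
E
```

```text
time_s: 19.05
eef_pos: [413.0, -305.7, 185.9]
ee_rot: [-0.0, 0.755, 0.656, 0.0]
force: [0.0, 0.3, -0.3]
grip_width: 0.994
grip_force: 0.0
time_s: 19.75
eef_pos: [413.1, -306.1, 187.4]
ee_rot: [0.001, 0.755, 0.656, 0.0]
force: [0.5, 0.9, 5.1]
grip_width: 0.691
grip_force: 35.4
t 19.8 pos [ 413.1 -306.1  187.5] phi -8.1 tilt -1.0 shift [ 3.225  1.405 -0.877] turn -0.008 w 0.693 gf 35.4 F [1.  2.1 4.8]
```

View pics/s4.png

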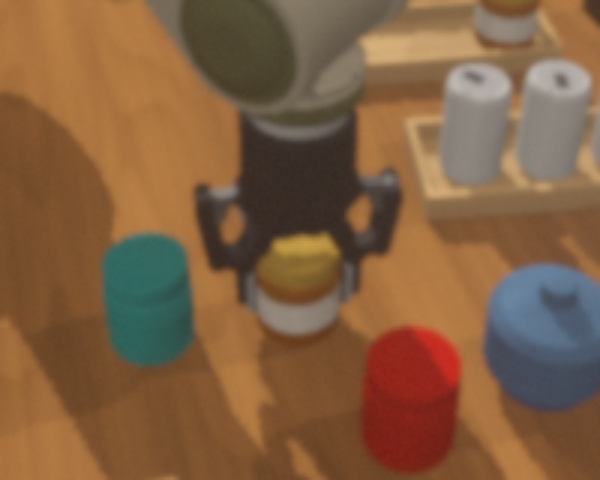

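The jar sits squarely between the fingers at crop (298,290), clear of the turquoise jar at (148,300) and the red one at (410,400).

```bash
C="python3 -m crank"
$C '[[0,0,-0.1,0,0,0,1],[0,0,-0.25,0,0,0,1],[0,0,-0.45,0,0,0,1],[0,0,-0.65,0,0,0,1],[0,0,-0.85,0,0,0,1],[0,0,-1,0,0,0,1],[0,0,-1,0,0,0,1]]'
$C '[[0.1,0.04,0,0,0,0,1],[0.25,0.1,0,0,0,0,1],[0.45,0.18,0,0,0,0,1],[0.65,0.26,0,0,0,0,1],[0.85,0.34,0,0,0,0,1]]' >/dev/null
$C '[[0.2,0.08,0,0,0,0,1],[0.4,0.17,0,0,0,0,1],[0.6,0.26,0,0,0,0,1],[0.85,0.37,0,0,0,0,1]]' >/dev/null
$C '[[0.2,0.08,0,0,0,0,1],[0.4,0.17,0,0,0,0,1],[0.6,0.26,0,0,0,0,1],[0.85,0.37,0,0,0,0,1]]' >/dev/null
$C '[[0.2,0.08,0,0,0,0,1],[0.4,0.17,0,0,0,0,1],[0.6,0.27,0,0,0,0,1],[0.67,0.32,0,0,0,0,1],[0.67,0.32,0,0,0,0,1],[0.67,0.32,0,0,0,0,1]]' >/dev/null
python3 -c "
from h import *
go(*slot('jar',-38),193.5,-7.7)"
```

```text
time_s: 20.5
eef_pos: [412.8, -306.1, 288.6]
ee_rot: [0.002, 0.755, 0.656, -0.0]
force: [-0.1, 1.1, -1.0]
grip_width: 0.691
grip_force: 36.6
t 22.4 pos [596.   -7.  285.6] phi -8.1 tilt -1.0 shift [0.009 0.012 0.921] turn -0.008 w 0.692 gf 36.6 F [ 0.1  0.3 -1.9]
```

```bash
C="python3 -m crank"
$C '[[0.005,0.01,0.15,0,0,0,1],[0.005,0.01,0.35,0,0,0,1],[0.005,0.01,0.55,0,0,0,1],[0.005,0.01,0.75,0,0,0,1],[0.005,0.01,0.85,0,0,0,1],[0.005,0.01,0.85,0,0,0,1],[0.005,0.01,0.85,0,0,0,1]]'
$C '[[0,0,0.01,0,0,0,1],[0,0,0.02,0,0,0,1],[0,0,0.03,0,0,0,1],[0,0,0.04,0,0,0,1],[0,0,0.05,0,0,0,1],[0,0,0.055,0,0,0,1],[0,0,0.055,0,0,0,1],[0,0,0.055,0,0,0,1]]'
```

```text
time_s: 23.1
eef_pos: [597.6, -6.6, 201.6]
ee_rot: [0.0, 0.755, 0.656, 0.0]
force: [1.1, 1.0, -1.9]
grip_width: 0.691
grip_force: 36.7
time_s: 23.9
eef_pos: [597.5, -6.3, 195.7]
ee_rot: [0.0, 0.755, 0.656, -0.0]
force: [-0.1, 0.1, -2.0]
grip_width: 0.692
grip_force: 36.7
```

```bash
C="python3 -m crank"
$C '[[0,0,0.01,0,0,0,1],[0,0,0.015,0,0,0,1],[0,0,0.02,0,0,0,1],[0,0,0.02,0,0,0,1],[0,0,0.02,0,0,0,1]]'
$C '[[0,0,0.005,0,0,0,1],[0,0,0.005,0,0,0,1],[0,0,0.005,0,0,0,1]]'
```

```text
time_s: 24.4
eef_pos: [597.5, -6.3, 193.7]
ee_rot: [0.0, 0.755, 0.656, 0.0]
force: [0.3, -0.0, -1.4]
grip_width: 0.691
grip_force: 36.7
time_s: 24.7
eef_pos: [597.5, -6.3, 193.5]
ee_rot: [0.0, 0.755, 0.656, 0.0]
force: [-1.4, 0.9, 2.2]
grip_width: 0.692
grip_force: 37.1
```

```bash
C="python3 -m crank"
$C '[[0,0,0,0,0,0,0.27],[0,0,0,0,0,0,0.2],[0,0,0,0,0,0,0.1],[0,0,0,0,0,0,0],[0,0,0,0,0,0,0],[0,0,0,0,0,0,0]]' >/dev/null
$C '[[0,0,-0.1,0,0,0,0],[0,0,-0.3,0,0,0,0],[0,0,-0.6,0,0,0,0],[0,0,-1,0,0,0,0],[0,0,-1,0,0,0,0]]'
$C '[[0.2,-0.2,-0.1,0,0,0,0],[0.5,-0.45,-0.2,0,0,0,0],[0.8,-0.8,-0.3,0,0,0,0]]' >/dev/null
$C '[[0.4,-0.4,0,0,0,0,0],[0.8,-0.8,0,0,0,0,0],[0.8,-0.8,0,0,0,0,0],[0.8,-0.8,0,0,0,0,0]]' >/dev/null
python3 - <<'E'
from h import *
p,d=capture("side"); cv2.imwrite("pics/s5.png",p[:,:,::-1])
p,d=capture("top")
W=world("top",d); print(top(W,124,243,12))
go(382,283.5,318,-7.7)
E
```

```text
time_s: 25.8
eef_pos: [598.2, -6.4, 299.4]
ee_rot: [0.004, 0.755, 0.656, 0.003]
force: [0.2, 0.4, -0.2]
grip_width: 1.0
grip_force: 0.0
[371.4 160.7  18.4 373.6 159.2 502.  109. ]
t 26.6 pos [462.  174.  323.4] phi -8.1 tilt -1.0 shift [ 0.972 -0.946  0.053] turn -0.008 w 0.994 gf 0.0 F [ 0.3 -0.5 -0.7]
```

View pics/s5.png

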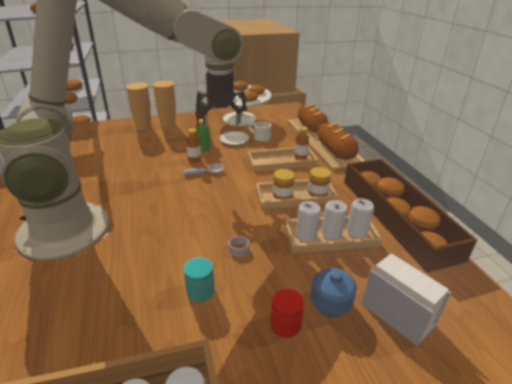

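The jar stands in its tray at (284,182) next to the example at (319,180). The amber bottle is still at (194,145). Next is the bottle.

```bash
C="python3 -m crank"
$C '[[0.3,-0.3,0,0,0,0,0],[0.6,-0.58,0,0,0,0,0],[0.85,-0.83,0,0,0,0,0],[0.97,-0.945,0.05,0,0,0,0],[0.97,-0.945,0.05,0,0,0,0],[0.97,-0.945,0.05,0,0,0,0],[0.97,-0.945,0.05,0,0,0,0]]' >/dev/null
python3 -c "
from h import *
go(382,283.5,217,-7.7)"
```

```text
t 27.3 pos [382.6 282.8 318.3] phi -8.2 tilt -1.0 shift [ 0.006 -0.007  1.013] turn -0.01 w 0.999 gf 0.0 F [0.4 0.1 0.1]
```

```bash
C="python3 -m crank"
$C '[[0.005,-0.005,0.2,0,0,0,0],[0.005,-0.005,0.4,0,0,0,0],[0.005,-0.005,0.6,0,0,0,0],[0.005,-0.005,0.8,0,0,0,0],[0.005,-0.005,0.93,0,0,0,0],[0.005,-0.005,1,0,0,0,0],[0.005,-0.005,1,0,0,0,0]]'
$C '[[0,0,0,0,0,0,0.2],[0,0,0,0,0,0,0.4],[0,0,0,0,0,0,1],[0,0,0,0,0,0,1],[0,0,0,0,0,0,1],[0,0,0,0,0,0,1],[0,0,0,0,0,0,1],[0,0,0,0,0,0,1]]' 40
$C '[[0,0,-0.1,0,0,0,1],[0,0,-0.25,0,0,0,1],[0,0,-0.45,0,0,0,1],[0,0,-0.65,0,0,0,1],[0,0,-0.8,0,0,0,1],[0,0,-0.9,0,0,0,1],[0,0,-0.9,0,0,0,1]]'
python3 - <<'E'
from h import *
p,d=capture("side"); cv2.imwrite("pics/s6.png",cv2.resize(p[60:220,120:320],None,fx=3,fy=3)[:,:,::-1])
go(*slot('bot',-35),315,-4.6)
E
```

```text
time_s: 28.0
eef_pos: [381.5, 283.8, 217.7]
ee_rot: [-0.0, 0.755, 0.655, -0.001]
force: [-0.5, -0.7, -0.0]
grip_width: 0.998
grip_force: 0.0
time_s: 28.8
eef_pos: [381.3, 284.4, 218.9]
ee_rot: [0.0, 0.755, 0.656, 0.001]
force: [-0.4, -1.2, 6.1]
grip_width: 0.525
grip_force: 40.5
time_s: 29.5
eef_pos: [381.0, 284.4, 309.4]
ee_rot: [0.0, 0.755, 0.656, 0.001]
force: [0.0, -0.1, -1.7]
grip_width: 0.524
grip_force: 41.1
t 29.55 pos [380.9 284.3 308.4] phi -8.0 tilt -1.0 shift [-0.469  2.622 -0.065] turn -0.077 w 0.526 gf 41.1 F [-0.1  0.3 -1. ]
```

View pics/s6.png

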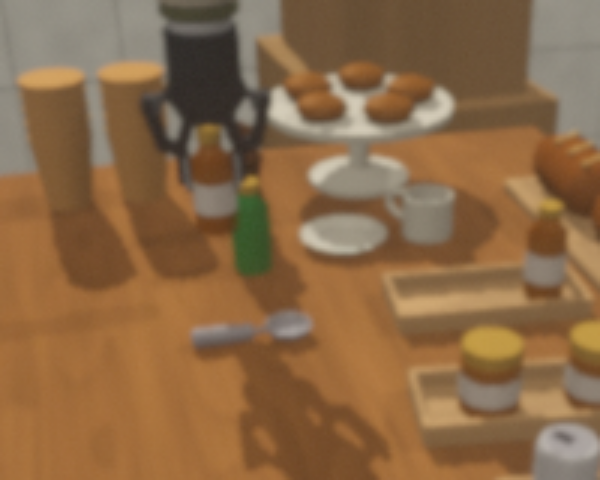

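The bottle is upright in the grip at crop (212,180) and the green one at (252,230) was left alone.

```bash
C="python3 -m crank"
$C '[[-0.02,0.1,0,0,0,0,1],[-0.05,0.25,0,0,0,0,1],[-0.08,0.45,0,0,0,0,1],[-0.12,0.65,0,0,0,0,1],[-0.16,0.87,0,0,0,0,1]]' >/dev/null
$C '[[-0.04,0.22,0,0,0,0,1],[-0.08,0.44,0,0,0,0,1],[-0.12,0.66,0,0,0,0,1],[-0.16,0.87,0,0,0,0,1]]' >/dev/null
$C '[[-0.04,0.22,0,0,0,0,1],[-0.08,0.44,0,0,0,0,1],[-0.12,0.66,0,0,0,0,1],[-0.15,0.82,0,0,0,0,1],[-0.155,0.88,0,0,0,0,1],[-0.155,0.88,0,0,0,0,1],[-0.155,0.88,0,0,0,0,1]]' >/dev/null
python3 -c "
from h import *
go(*slot('bot',-35),225,-4.6)"
```

```text
t 31.15 pos [633.6 200.6 307.7] phi -8.0 tilt -1.0 shift [0.007 0.003 0.827] turn -0.077 w 0.522 gf 41.2 F [ 0.1 -0.2 -1.3]
```

```bash
C="python3 -m crank"
$C '[[0,0,0.15,0,0,0,1],[0,0,0.35,0,0,0,1],[0,0,0.55,0,0,0,1],[0,0,0.7,0,0,0,1],[0,0,0.76,0,0,0,1],[0,0,0.76,0,0,0,1],[0,0,0.76,0,0,0,1]]'
$C '[[0,0,0.01,0,0,0,1],[0,0,0.02,0,0,0,1],[0,0,0.03,0,0,0,1],[0,0,0.04,0,0,0,1],[0,0,0.045,0,0,0,1],[0,0,0.05,0,0,0,1],[0,0,0.05,0,0,0,1],[0,0,0.05,0,0,0,1]]'
```

```text
time_s: 31.85
eef_pos: [634.0, 200.7, 233.2]
ee_rot: [0.0, 0.755, 0.656, 0.001]
force: [0.6, 0.8, -1.5]
grip_width: 0.524
grip_force: 41.2
time_s: 32.65
eef_pos: [633.8, 200.6, 227.2]
ee_rot: [-0.0, 0.755, 0.656, -0.0]
force: [0.0, -0.8, -0.6]
grip_width: 0.525
grip_force: 41.2
```

```bash
C="python3 -m crank"
$C '[[0,0,0.01,0,0,0,1],[0,0,0.015,0,0,0,1],[0,0,0.02,0,0,0,1],[0,0,0.02,0,0,0,1],[0,0,0.02,0,0,0,1]]'
$C '[[0,0,0.005,0,0,0,1],[0,0,0.005,0,0,0,1],[0,0,0.005,0,0,0,1]]'
```

```text
time_s: 33.15
eef_pos: [633.8, 200.6, 225.2]
ee_rot: [0.0, 0.755, 0.656, -0.0]
force: [0.1, -0.2, -1.6]
grip_width: 0.528
grip_force: 41.3
time_s: 33.45
eef_pos: [633.8, 200.6, 225.0]
ee_rot: [0.0, 0.755, 0.656, 0.0]
force: [-0.8, 0.5, 2.8]
grip_width: 0.522
grip_force: 41.3
```

```bash
C="python3 -m crank"
$C '[[0,0,0,0,0,0,0.43],[0,0,0,0,0,0,0.35],[0,0,0,0,0,0,0.2],[0,0,0,0,0,0,0.1],[0,0,0,0,0,0,0],[0,0,0,0,0,0,0],[0,0,0,0,0,0,0]]' >/dev/null
$C '[[0,0,-0.1,0,0,0,0],[0,0,-0.3,0,0,0,0],[0,0,-0.6,0,0,0,0],[0,0,-1,0,0,0,0],[0,0,-1,0,0,0,0]]'
$C '[[0,-0.3,0,0,0,0,0],[0,-0.6,0,0,0,0,0],[0,-1,0,0,0,0,0],[0,-1,0,0,0,0,0],[0,-1,0,0,0,0,0],[0,-1,0,0,0,0,0]]' >/dev/null
python3 - <<'E'
from h import *
p,d=capture("side"); cv2.imwrite("pics/s7.png",p[:,:,::-1])
p,d=capture("top"); cv2.imwrite("pics/t7.png",p[:,:,::-1])
go(0,0,0)
E
```

```text
time_s: 34.65
eef_pos: [634.2, 200.8, 331.7]
ee_rot: [0.003, 0.755, 0.656, 0.005]
force: [0.1, 0.6, -0.4]
grip_width: 0.999
grip_force: 0.0
t 35.35 pos [535.6 214.4 324.7] phi -8.1 tilt -1.0 shift [-2.876 -5.003  3.244] turn None w 0.999 gf 0.0 F [ 0.3 -0.1 -0.5]
```

View pics/s7.png

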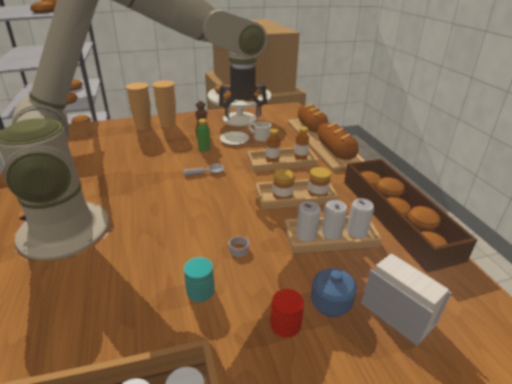

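View pics/t7.png

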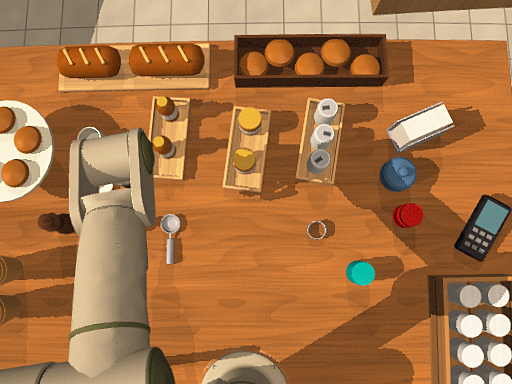

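In both views the items stand upright in the right trays: cans at top-view (323,136) and (318,160), jar (245,159), bottle (163,147). The examples and look-alikes are where they were, and the gripper is clear.

```bash
python3 -c "
from rig import ticket
print(ticket.finish_job())"
```

```text
the job is handed in; nothing more can be done
None
```

Both cans, the jam jar and the juice bottle stand upright in the trays of their kind, the examples and look-alikes are unmoved, and I handed the job in at about 35 s.

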